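# Fetch the pencil pail from the revolving desk stand

### The job

Turn the revolving desk stand until the round pail hangs over the foot's front tongue and the stand has clicked into its stop there, then lift the pail up off its hook and stand it upright in the empty end of the wooden tray, setting it down gently rather than dropping it. Leave the stand clicked in that position, with the square caddy and the bell still hanging, and do not disturb the clock or the clay bird.

Things in the scene. Friction and masses are not known exactly. Their poses are not given: they have to be found in the camera images.
- foot: The stand's fixed foot: pale wooden disc 240 mm across, 12 mm thick, on the desk under the turntable. Origin at its centre on the desk, z up. Its front is marked by a tongue 26 mm wide that juts out along the foot's -x to 173 mm from the centre and ends in a 22 mm high nib. The front faces the robot's side within about 30 degrees.
- front_stop (a point): Point on the foot's frame 100 mm along its -x (over the tongue), 205 mm up, x and z axes as the foot. With the stand in a click stop an arm runs through it. There are four stops a quarter turn apart, where the rotor's axes are parallel to the foot's. Within 14 degrees of a stop a spring roller pulls the stand in; passing in or out takes about 0.2 N m.
- rotor: Turning part of the stand: wooden turntable 260 mm across (top at z 46 mm), column 24 mm across (12 mm above z 225 mm), four level arms (8 mm round bar, axis at z 205 mm) along its +x, +y, -x, -y. Origin on the axis at desk level, z up. Turns endlessly both ways about z with light friction (0.03 N m) and starts midway between two stops, where it stays put.
- knob (a point): Centre of the turning knob on top of the column: a wooden bar 80 mm long along the rotor's x, 14 mm wide, from z = 250 to 282 mm; this point, on the axis, is at z = 266 mm. Each arm has a collar 18 mm across ending 88 mm from the axis and a tip 118 mm (122 mm over all) from the axis turned up to z = 227 mm; things hang between, about 100 mm from the axis.
- pail: The round steel pail to fetch: open cup 75 mm high, 56 mm across at the foot, 68 mm at the rim, 0.14 to 0.28 kg, with a rigid gabled strap handle, 150 mm high in all. Origin at the centre of its underside, z up. It starts hanging on the rotor's +x or -x arm, its own x along the arm, underside at z = 65 mm (19 mm above the turntable).
- pail_grip (a point): Middle of the pail's handle, 115 mm above its underside. Straps are 12 mm wide (pail's x), 4 mm thick. Two upright straps have flat outer faces at y = -23 and +23 mm from z = 94 to 135 mm: the place to grip, 46 mm wide. An inverted V joins them; it rests on the arm, whose axis is then at z = 140 mm of the pail. Below the arm the opening is 45 mm or more high.
- caddy: A square open steel caddy, 60 x 60 x 75 mm, with the same handle and origin as the pail; hangs on the arm across from the pail. Leave it hanging.
- bell: A brass hand bell, 72 mm across, with the same handle as the pail, origin 20 mm below its mouth's centre (its mouth is at z = 20 mm of the bell's frame); hangs on the rotor's +y arm. The -y arm is empty. Leave it hanging.
- tray: Fixed wooden tray 250 mm (x) by 125 mm (y), rim 14 mm high and 6 mm thick, floor 6 mm thick. Origin at the centre of its underside, z up. May lie at any yaw, to the left or the right of the stand.
- tray_free (a point): Middle of the empty end of the tray, on its floor: 60 mm along the tray's +x from its centre and 6 mm up.
- clock: Round wooden desk clock, 100 mm across, 30 mm thick, on a 50 x 80 mm base, 112 mm high; stands in the tray's other end about 65 mm along the tray's -x, facing along x. Origin at the centre of its underside.
- bird: Small grey clay bird about 100 mm long and 65 mm high on the desk between stand and tray, near the robot. Origin under its centre.

How it is judged:
By the outcome, as a careful person would: the job done as asked, in the order asked, and still so for the second after the job is handed in, with the robot touching nothing.
It also fails if it takes over 72 s, if anything falls off the work surface, if the arm or the gripper's body presses on something with over 40 N, if the wrist force passes 120 N, or if a joint passes its speed limit or range.

### The arm

A 6-joint arm with a two-finger parallel gripper is mounted at the origin on the work surface. World frame = base frame: x ahead of the robot, y to its left, z up, the work surface at z = 0. Lengths are in m, angles in rad, forces in N, time in s.
With the tool pointing down it reaches from about 0.35 to 0.775 m from the base axis. Payload 5.5 kg.
Tool frame: the origin (TCP) lies between the finger pads; the fingertips stand 8 mm ahead of it and the grasp point (between the pads) lies 11 mm behind it; z points along the fingers, y is the line along which they close (so a half turn about z gives the same grasp; the last joint's range is limited). The gripper opens to 85 mm and grips with 20 to 120 N. Pads are 22 mm wide; open, the fingers measure 114 mm over their backs; the gripper's body (76 mm by 85 mm) begins 54 mm behind the grasp point. The pads swing forward as they close: fully open they stand 13 mm farther back than shut.
Start: joints at [-1.377, 0.313, 0.046, 1.304, 0, 1.431], TCP at [0.188, -0.543, 0.239] pointing down, gripper open.
Joint ranges: [-2.76, 2.76], [-0.86, 1.69], [-1.03, 1.26], [-2.2, 2.34], [-1.47, 1.5], [-3.14, 3.14]. Speed limits (rad/s): [2.57, 2.57, 3.14, 3.14, 3.14, 3.14].

### API

Orientations are given as a unit quaternion [w, x, y, z].
In Python, from workcell import env gives the robot as it stands.
- The arm moves only by the tool move_arm, never from a script. Its argument "moves" is one flat list of numbers, 5 for each row, row after row: the shift along the world's x, y, z in m, then the turn about the world's z in rad, then the finger opening in m, from 0 to 0.0854. A call has 1 to 12 rows; each row is the pose to reach, as a shift and turn from the pose commanded when the call began; what a row does not reach only later rows make up. A row lasts 1/12 s, in which the tool goes at most 41.7 mm and 7.16 degrees, less where a joint would pass 70% of its speed; a pose out of reach is approached as far as the arm can. A call with a gripper value outside its range is refused whole. The fingers move at their own pace and stop on an object; "newtons" is the grip in N (left out, the last holds). Time passes only in rows, so rows that repeat a pose let the fingers close. It gives the time, the measured TCP pose, the force, the opening and the grip force at its end, in the units of the state.
- env.get_state(): the state, without advancing time (a new reading comes with each control period).
- env.read_camera(name): name is "scene" or "top" or "wrist"; returns a dict with "pixels" (384x512x3 uint8, red, green, blue), "camera_matrix" (3x3 intrinsics, pixels), "distortion" ([k1, k2, p1, p2, k3] as OpenCV has them; the pictures are not rectified), "rvec" (rotation vector, rad) and "tvec" (3), from world to camera coordinates, as OpenCV has them. Camera axes: x right, y down, z forward; pixel columns grow to the right and rows downward; lengths in m; the calibration is good to about 2 mm. A picture is of the moment at which its call begins. There is no depth.
- env.hand_in(): hands the job in; it is judged then, once.
The state is a dict: "clock": time; "joint_pos": joint angles; "qvel": joint speeds; "tau": joint torques, N m; "tcp_pos": TCP position; "orientation": TCP orientation; "wrist_force": force on the tool from outside, world axes, zero at the start; "ft_torque": the same for the moment, N m; "finger_gap": finger opening in m; "grip_force": force on a finger pad.
Only numpy, scipy, OpenCV 4.12 (cv2) and the standard library are available. Lean on these libraries where they do the work, as an engineer would, in place of code of your own. Each camera call takes 0.05 s, during which the arm holds its last target. There are 200 camera calls.

## Working session

There is one attempt and no reset: what is moved stays moved. The work goes in short steps, Python scripts to look and compute and a tool call to move; the robot and the scene stay as the last step left them, time stands still between calls to the robot, and variables do not carry over. Pictures are saved under pics/ and viewed, at most 10 in all, crops included, and the job is handed in when it is done.

Besides the shell and the picture viewer there is one more tool, called after ">>>" by a JSON object that holds its "fn" and its "kwargs", one argument or row to a line. move_arm: Moves the arm, as the interface text tells. Its arguments: {"type":"object","properties":{"moves":{"type":"array"},"newtons":{"type":"number"}},"required":["moves"]}

```bash
ls; mkdir -p pics; cat > h.py <<'E'
import numpy as np, cv2
from workcell import env
def ray(c,px):
    K=np.array(c["camera_matrix"],float);D=np.array(c["distortion"],float)
    R=cv2.Rodrigues(np.array(c["rvec"],float))[0];t=np.array(c["tvec"],float).ravel()
    u=cv2.undistortPoints(np.array(px,float).reshape(-1,1,2),K,D).reshape(-1,2)
    d=np.c_[u,np.ones(len(u))]@R
    return -R.T@t,d
def atz(c,px,z):
    o,d=ray(c,px);z=np.broadcast_to(z,len(d))
    return o+d*((z-o[2])/d[:,2])[:,None]
def proj(c,P):
    return cv2.projectPoints(np.array(P,float).reshape(-1,1,3),np.array(c["rvec"],float),np.array(c["tvec"],float),np.array(c["camera_matrix"],float),np.array(c["distortion"],float))[0].reshape(-1,2)
def save(c,n): cv2.imwrite("pics/"+n,np.ascontiguousarray(c["pixels"][:,:,::-1]))
E
python3 - <<'E'
from h import *
import pickle
for n in("scene","top"):
    c=env.read_camera(n);save(c,n+"1.png");pickle.dump(c,open(n+"1.pkl","wb"));print(n,ray(c,[[256,192]]))
E
```

```text
pics
scene (array([1.19979465, 0.32895416, 0.87147509]), array([[-0.66252224, -0.35459947, -0.6598213 ]]))
top (array([ 0.35684949, -0.03997757,  1.12064853]), array([[ 0.16380845,  0.01877199, -0.98635642]]))
```

View pics/scene1.png

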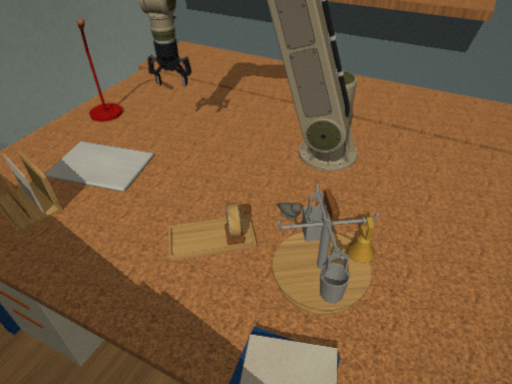

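View pics/top1.png

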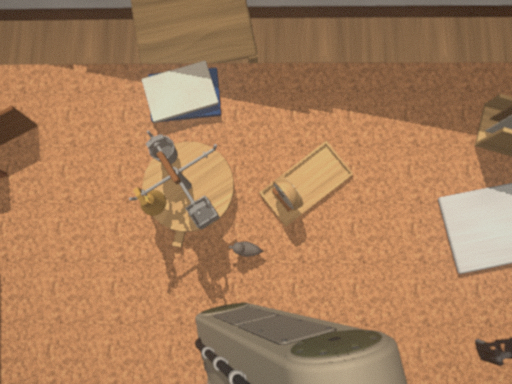

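The scene view shows the round pail at (334,285), the bell at (361,245) and the caddy behind the column. In the top view the pail is at (162,148), the caddy at (203,212), the tongue nib near (178,242), the tray around (307,185) with the clock at (287,193), and the bird at (247,248). I'll enlarge that part.

```bash
python3 - <<'E'
from h import *
import pickle
c=pickle.load(open("top1.pkl","rb"));p=c["pixels"][120:265,125:360,::-1]
cv2.imwrite("pics/topc.png",cv2.resize(p,(799,493),interpolation=cv2.INTER_CUBIC))
print(atz(c,[[178,240],[247,248],[330,146],[352,178],[262,193],[285,222]],[.02,.03,.014,.014,.014,.014]))
E
```

```text
[[ 0.40122593  0.20159207  0.02      ]
 [ 0.37948672  0.00513583  0.03      ]
 [ 0.67811478 -0.23583669  0.014     ]
 [ 0.58228208 -0.29703598  0.014     ]
 [ 0.53773475 -0.03628932  0.014     ]
 [ 0.45393579 -0.102177    0.014     ]]
```

View pics/topc.png

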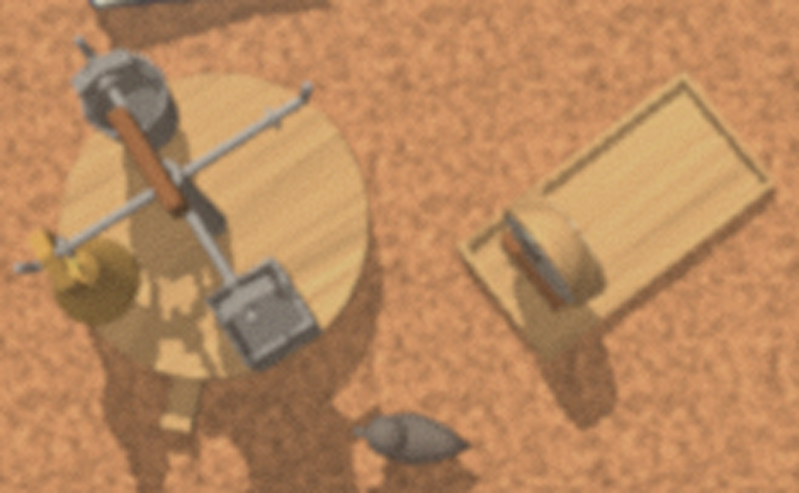

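```bash
cat > m.py <<'E'
from h import *
import pickle
c=pickle.load(open("top1.pkl","rb"))
f=lambda a:np.array(a,float)/3.4+[125,120]
T=atz(c,f([[80,43],[307,92],[18,268]]),.227);print("tips pail,empty,bell\n",T)
print("knob ends",atz(c,f([[113,110],[183,212]]),.282),"mid",atz(c,f([[113,110],[183,212]]),.282).mean(0))
print("tt edges",atz(c,f([[213,73],[213,380],[58,226],[368,226]]),.046))
ax=(T[1]+T[2])/2;print("axis",ax)
for t in T: d=t-ax;print(np.linalg.norm(d[:2]),np.degrees(np.arctan2(d[1],d[0])))
n=atz(c,f([[176,430]]),.0)
n2=atz(c,f([[176,416]]),.022);print("nib",n,n2)
C=atz(c,f([[684,77],[775,186],[550,358],[459,246]]),.014)
print("tray",C,C.mean(0),np.linalg.norm(np.diff(C[[0,1,2,3,0]],axis=0),axis=1))
d=(C[0]+C[1]-C[2]-C[3])/2;print("yaw",np.degrees(np.arctan2(d[1],d[0])),"free",C.mean(0)+.06*d/np.linalg.norm(d))
E
python3 m.py
```

```text
tips pail,empty,bell
 [[0.64986296 0.23690546 0.227     ]
 [0.61380763 0.07472189 0.227     ]
 [0.48849008 0.27222214 0.227     ]]
knob ends [[0.58585964 0.19569898 0.282     ]
 [0.51745056 0.14682515 0.282     ]] mid [0.5516551  0.17126207 0.282     ]
tt edges [[0.68255446 0.17817953 0.046     ]
 [0.42304485 0.1697807  0.046     ]
 [0.5506396  0.30376928 0.046     ]
 [0.55101465 0.04477503 0.046     ]]
axis [0.55114886 0.17347202 0.227     ]
0.11733829986638314 32.72470166126942
0.11695173763461152 -57.60411861043989
0.1169517376346115 122.39588138956013
nib [[0.38347703 0.20889591 0.        ]] [[0.39450927 0.20442827 0.022     ]]
tray [[ 0.68831705 -0.22486797  0.014     ]
 [ 0.59203336 -0.30008534  0.014     ]
 [ 0.4445419  -0.10714181  0.014     ]
 [ 0.53962114 -0.03049802  0.014     ]] [ 0.56612836 -0.16564829  0.014     ] [0.12218103 0.24285991 0.12212425 0.24472464]
yaw -52.59403927468437 free [ 0.60257587 -0.21330937  0.014     ]
```

```bash
python3 - <<'E'
from h import *
from scipy.spatial.transform import Rotation as R
s=env.get_state();print(s["clock"],s["tcp_pos"],s["orientation"],s["finger_gap"],s["joint_pos"])
q=s["orientation"];M=R.from_quat([q[1],q[2],q[3],q[0]]).as_matrix();print(M,np.degrees(np.arctan2(M[1,1],M[0,1])))
E
```

```text
0.1 [ 0.18830427 -0.54282428  0.23848526] [-8.19986807e-04  9.86104644e-01  1.66123323e-01 -2.23207822e-05] 0.08555226777275646 [-1.37657975e+00  3.13931995e-01  4.50707076e-02  1.30357562e+00
  1.72727730e-07  1.43121868e+00]
[[ 9.44806082e-01  3.27629923e-01 -3.16459120e-04]
 [ 3.27629996e-01 -9.44804739e-01  1.60976959e-03]
 [ 2.28416612e-04 -1.62460160e-03 -9.99998654e-01]] -70.87498933792098
```

>>> {"fn": "move_arm", "kwargs": {
  "moves": [0,0,0.035,0,0.085,0,0,0.07,0,0.085,0,0,0.1,0,0.085,0,0,0.13,0,0.085,0,0,0.15,0,0.085]
}}

```text
clock: 0.52
tcp_pos: [0.1884, -0.5433, 0.3921]
orientation: [0.001, 0.986, 0.166, 0.0]
wrist_force: [0.3, 0.3, 0.3]
finger_gap: 0.0848
grip_force: 0.0
```

>>> {"fn": "move_arm", "kwargs": {
  "moves": [0.015,0.03,0,0.02,0.085,0.03,0.06,0,0.04,0.085,0.045,0.09,0,0.06,0.085,0.06,0.12,0,0.08,0.085,0.075,0.15,0,0.1,0.085,0.09,0.18,0,0.12,0.085,0.105,0.21,0,0.14,0.085,0.12,0.24,0,0.16,0.085,0.135,0.27,0,0.18,0.085,0.15,0.3,0,0.2,0.085,0.165,0.33,0,0.22,0.085,0.18,0.36,0,0.236,0.085]
}}

```text
clock: 1.52
tcp_pos: [0.3686, -0.1816, 0.3891]
orientation: [-0.0, 0.96, 0.281, -0.0]
wrist_force: [1.1, -0.6, -0.1]
finger_gap: 0.085
grip_force: 0.0
```

>>> {"fn": "move_arm", "kwargs": {
  "moves": [0.015,0.03,0,0,0.085,0.03,0.06,0,0,0.085,0.045,0.09,0,0,0.085,0.06,0.12,0,0,0.085,0.075,0.15,0,0,0.085,0.09,0.18,0,0,0.085,0.11,0.21,0,0,0.085,0.13,0.24,0,0,0.085,0.15,0.28,0,0,0.085,0.165,0.31,0,0,0.085,0.18,0.34,0,0,0.085,0.183,0.3555,0,0,0.085]
}}

```text
clock: 2.52
tcp_pos: [0.5528, 0.1755, 0.3874]
orientation: [-0.0, 0.959, 0.282, -0.001]
wrist_force: [-0.4, -0.6, -0.4]
finger_gap: 0.0849
grip_force: 0.0
```

```bash
python3 - <<'E'
from h import *
import pickle
from scipy.spatial.transform import Rotation as R
c=env.read_camera("wrist");save(c,"w1.png");pickle.dump(c,open("w1.pkl","wb"))
s=env.get_state();q=s["orientation"];M=R.from_quat([q[1],q[2],q[3],q[0]]).as_matrix();print(s["clock"],s["tcp_pos"],s["joint_pos"],np.degrees(np.arctan2(M[1,1],M[0,1])))
print(proj(c,[[.5515,.1725,.282]]))
E
```

```text
2.5667 [0.55230631 0.17684011 0.38726567] [1.70595828e-01 3.41846530e-01 4.46980514e-01 1.67803078e+00
 1.73943841e-03 2.73828519e+00] -57.11795474903282
[[254.26286106 191.80868008]]
```

View pics/w1.png

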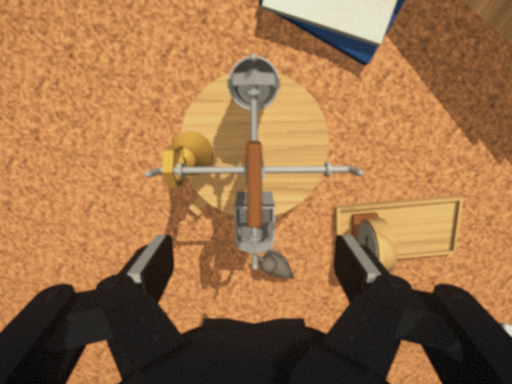

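The wrist view shows the knob upright in the image from (254,142) to (254,228), the pail at the top, the bell on the left and the caddy at the bottom. I'll let the arm settle, then measure the knob by its colour.

>>> {"fn": "move_arm", "kwargs": {
  "moves": [0,0,0,0,0.05,0,0,0,0,0.05,0,0,0,0,0.05]
}}

```text
clock: 2.82
tcp_pos: [0.5511, 0.1713, 0.3894]
orientation: [0.0, 0.96, 0.281, -0.0]
wrist_force: [-0.2, 0.4, 0.9]
finger_gap: 0.0516
grip_force: 0.0
```

```bash
cat > knob.py <<'E'
from h import *
from scipy.spatial.transform import Rotation as R
c=env.read_camera("wrist")
s=env.get_state();q=s["orientation"];M=R.from_quat([q[1],q[2],q[3],q[0]]).as_matrix();print(s["clock"],s["tcp_pos"],"yaw",np.degrees(np.arctan2(M[1,1],M[0,1])))
p=c["pixels"].astype(float);hsv=cv2.cvtColor(c["pixels"],cv2.COLOR_RGB2HSV)
print("knob hsv",hsv[180,254],"table",hsv[120,220],hsv[60,150])
d=np.abs(c["pixels"].astype(int)-np.median(c["pixels"][160:210,251:257].reshape(-1,3),axis=0)).sum(2)
m=(d<60).astype(np.uint8);m[:100]=0;m[260:]=0;m[:,:225]=0;m[:,285:]=0
m=cv2.morphologyEx(m,cv2.MORPH_OPEN,np.ones((3,3)))
n,l,st,ce=cv2.connectedComponentsWithStats(m);k=1+st[1:,4].argmax();print(st[k])
ys,xs=np.where(l==k);r=cv2.minAreaRect(np.c_[xs,ys].astype(np.float32));b=cv2.boxPoints(r);print(r)
P=atz(c,b,.282);print(P,P.mean(0),np.linalg.norm(np.diff(P,axis=0),axis=1))
L=P[1]-P[0] if np.linalg.norm(P[1]-P[0])>np.linalg.norm(P[2]-P[1]) else P[2]-P[1]
print("yaw",np.degrees(np.arctan2(L[1],L[0])))
E
python3 knob.py
```

```text
2.8667 [0.55110274 0.17110781 0.3895919 ] yaw -57.43255369465523
knob hsv [ 13 167 177] table [ 17 132 193] [ 15 148 231]
[ 225  100   23   63 1229]
((236.0, 131.0), (62.0, 22.0), 90.0)
[[0.60428123 0.23233748 0.282     ]
 [0.61425113 0.21672809 0.282     ]
 [0.56942563 0.18843813 0.282     ]
 [0.55881715 0.20502368 0.282     ]] [0.58669379 0.21063185 0.282     ] [0.01852166 0.0530061  0.01968808]
yaw -147.7434428205666
```

```bash
python3 - <<'E'
from h import *
c=env.read_camera("wrist");I=c["pixels"]
print(proj(c,[[.5515,.1725,.282]]))
for r in (150,170,190,205,220):print(r,[tuple(int(v) for v in x) for x in I[r,236:276:3]])
p=cv2.resize(I[110:260,180:340,::-1],None,fx=4,fy=4,interpolation=cv2.INTER_CUBIC);cv2.imwrite("pics/w2.png",p)
E
```

```text
[[251.04658666 187.28711157]]
150 [(168, 127, 76), (165, 126, 75), (168, 129, 77), (141, 91, 51), (175, 109, 62), (175, 109, 59), (175, 109, 59), (167, 104, 58), (183, 145, 92), (227, 181, 110), (227, 183, 112), (226, 178, 108), (226, 180, 110), (226, 178, 108)]
170 [(159, 137, 107), (138, 120, 101), (127, 118, 103), (130, 83, 53), (170, 104, 56), (177, 112, 63), (176, 108, 57), (167, 105, 58), (185, 175, 158), (188, 171, 144), (182, 150, 108), (193, 158, 111), (190, 155, 107), (190, 154, 105)]
190 [(115, 93, 65), (105, 88, 71), (102, 86, 69), (130, 91, 61), (172, 107, 60), (178, 112, 62), (181, 113, 65), (167, 101, 55), (157, 135, 112), (166, 148, 124), (167, 149, 130), (169, 149, 124), (226, 178, 111), (228, 182, 113)]
205 [(115, 110, 96), (121, 111, 102), (157, 149, 135), (138, 109, 86), (169, 106, 59), (178, 111, 64), (182, 114, 64), (162, 98, 51), (155, 140, 124), (182, 178, 160), (175, 169, 153), (175, 169, 151), (193, 181, 160), (237, 202, 126)]
220 [(86, 80, 70), (107, 102, 89), (111, 104, 95), (113, 87, 67), (164, 95, 51), (179, 108, 61), (178, 108, 63), (161, 99, 54), (111, 92, 78), (109, 102, 89), (108, 105, 92), (126, 121, 108), (159, 149, 133), (167, 114, 71)]
```

View pics/w2.png

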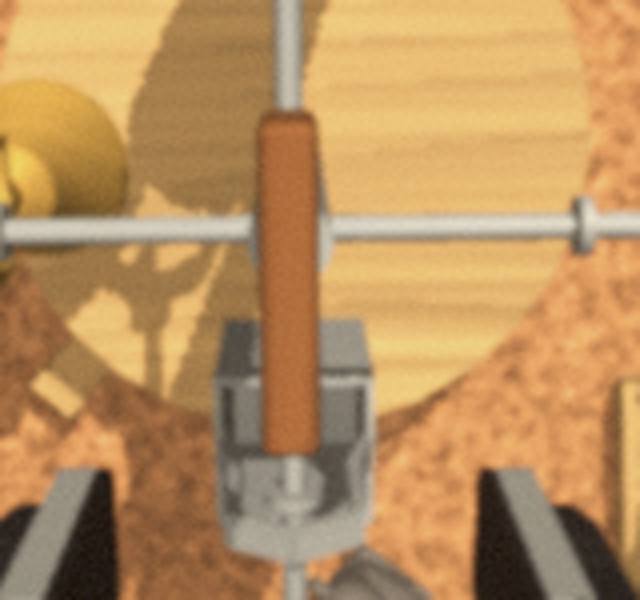

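```bash
python3 - <<'E'
from h import *
import pickle
c=env.read_camera("wrist")
o,d=ray(c,[[256,192]]);print(o,d,env.get_state()["tcp_pos"])
f=lambda a:np.array(a,float)/4+[180,110]
print("knob",atz(c,f([[287,113],[290,453]]),.282),atz(c,f([[287,113],[290,453]]),.282).mean(0))
print("cross",atz(c,f([[288,228]]),.205),"collar",atz(c,f([[583,225]]),.205))
w=pickle.load(open("w1.pkl","rb"))
T=atz(w,[[150,174],[360,172]],.227);print("w1 tips",T,T.mean(0),np.linalg.norm(T[1]-T[0]))
tt=atz(w,[[255,67],[180,147],[329,147]],.046);print(tt)
print(atz(c,f([[590,100]]),.046))
s=pickle.load(open("scene1.pkl","rb"));
p=proj(s,[[.5515,.1725,.266],[.5565,.1758,.266],[.5515,.1725,.282]]);print(p)
t=pickle.load(open("top1.pkl","rb"));print("top cam",(proj(t,[[.5515,.1725,.282],[.5565,.1758,.282]])-[125,120])*3.4)
E
```

```text
[0.61301696 0.20922782 0.5257454 ] [[-0.24610184 -0.16879474 -0.95456944]] [0.5511978  0.17108228 0.38982141]
knob [[0.58960523 0.19589243 0.282     ]
 [0.52199382 0.15199339 0.282     ]] [0.55579952 0.17394291 0.282     ]
cross [[0.55388234 0.17329169 0.205     ]] collar [[0.60180032 0.10007248 0.205     ]]
w1 tips [[0.49178124 0.27133207 0.227     ]
 [0.61966388 0.07737341 0.227     ]] [0.55572256 0.17435274 0.227     ] 0.23232290136712816
[[0.66617502 0.24473235 0.046     ]
 [0.48813245 0.28423677 0.046     ]
 [0.62800342 0.06745663 0.046     ]]
[[0.64187291 0.07630162 0.046     ]]
[[329.82459382 203.30378265]
 [330.47608553 205.08908493]
 [330.6133173  198.11117923]]
top cam [[145.86461708 160.87821787]
 [141.1683739  153.43064891]]
```

The crop shows the knob ends at (251.8,138.2) and (252.5,223.2) in the wrist image. The wrist camera puts the axis about 4 mm from where the top camera does, so I'll use the mean, grip the knob and check the force.

>>> {"fn": "move_arm", "kwargs": {
  "moves": [0.0016,0.001,-0.02,0,0.05,0.0016,0.001,-0.04,0,0.05,0.0016,0.001,-0.06,0,0.05,0.0016,0.001,-0.08,0,0.05,0.0016,0.001,-0.1,0,0.05,0.0016,0.001,-0.115,0,0.05,0.0016,0.001,-0.125,0,0.05,0.0016,0.001,-0.132,0,0.05,0.0016,0.001,-0.132,0,0.05,0.0016,0.001,-0.132,0,0.05]
}}

```text
clock: 3.8
tcp_pos: [0.5531, 0.1729, 0.2579]
orientation: [0.0, 0.96, 0.281, 0.0]
wrist_force: [-0.1, 0.4, 0.7]
finger_gap: 0.0498
grip_force: 0.0
```

>>> {"fn": "move_arm", "kwargs": {
  "moves": [0,0,0,0,0.03,0,0,0,0,0.02,0,0,0,0,0.01,0,0,0,0,0.005,0,0,0,0,0.005,0,0,0,0,0.005,0,0,0,0,0.005],
  "newtons": 40
}}

```text
clock: 4.38
tcp_pos: [0.5531, 0.174, 0.2584]
orientation: [-0.0, 0.96, 0.281, 0.001]
wrist_force: [-3.1, 4.6, 6.1]
finger_gap: 0.0131
grip_force: 40.9
```

>>> {"fn": "move_arm", "kwargs": {
  "moves": [-0.0005,0.001,0,0.02,0.005,-0.0005,0.001,0,0.06,0.005,-0.0005,0.001,0,0.11,0.005,-0.0005,0.001,0,0.16,0.005,-0.0005,0.001,0,0.21,0.005,-0.0005,0.001,0,0.26,0.005,-0.0005,0.001,0,0.31,0.005,-0.0005,0.001,0,0.36,0.005,-0.0005,0.001,0,0.41,0.005,-0.0005,0.001,0,0.46,0.005,-0.0005,0.001,0,0.51,0.005,-0.0005,0.001,0,0.56,0.005]
}}

```text
clock: 5.38
tcp_pos: [0.5534, 0.1737, 0.2584]
orientation: [0.001, 0.844, 0.536, 0.001]
wrist_force: [0.2, -1.9, 4.6]
finger_gap: 0.0135
grip_force: 40.8
```

>>> {"fn": "move_arm", "kwargs": {
  "moves": [0,0,0,0.05,0.005,0,0,0,0.1,0.005,0,0,0,0.15,0.005,0,0,0,0.2,0.005,0,0,0,0.25,0.005,0,0,0,0.3,0.005,0,0,0,0.35,0.005,0,0,0,0.4,0.005,0,0,0,0.45,0.005,0,0,0,0.5,0.005,0,0,0,0.55,0.005,0,0,0,0.6,0.005]
}}

```text
clock: 6.38
tcp_pos: [0.5539, 0.1736, 0.2584]
orientation: [0.002, 0.648, 0.761, 0.001]
wrist_force: [2.1, -1.6, 5.2]
finger_gap: 0.0134
grip_force: 40.7
```

>>> {"fn": "move_arm", "kwargs": {
  "moves": [0,0,0,0.05,0.005,0,0,0,0.1,0.005,0,0,0,0.15,0.005,0,0,0,0.2,0.005,0,0,0,0.25,0.005,0,0,0,0.3,0.005,0,0,0,0.35,0.005,0,0,0,0.4,0.005,0,0,0,0.45,0.005,0,0,0,0.5,0.005,0,0,0,0.55,0.005,0,0,0,0.6,0.005]
}}

```text
clock: 7.38
tcp_pos: [0.5545, 0.1738, 0.2584]
orientation: [0.002, 0.394, 0.919, 0.001]
wrist_force: [4.7, 0.5, 2.9]
finger_gap: 0.0133
grip_force: 40.6
```

>>> {"fn": "move_arm", "kwargs": {
  "moves": [0,0,0,0.05,0.005,0,0,0,0.1,0.005,0,0,0,0.15,0.005,0,0,0,0.2,0.005,0,0,0,0.25,0.005,0,0,0,0.3,0.005,0,0,0,0.35,0.005,0,0,0,0.4,0.005,0,0,0,0.45,0.005,0,0,0,0.5,0.005,0,0,0,0.55,0.005,0,0,0,0.58,0.005]
}}

```text
clock: 8.38
tcp_pos: [0.5547, 0.1743, 0.2584]
orientation: [0.003, 0.115, 0.993, 0.001]
wrist_force: [5.3, 2.7, 2.9]
finger_gap: 0.0134
grip_force: 40.5
```

>>> {"fn": "move_arm", "kwargs": {
  "moves": [0,0,0,0.02,0.005,0,0,0,0.02,0.005,0,0,0,0.02,0.005,0,0,0,0.02,0.005,0,0,0,0.02,0.005,0,0,0,0.02,0.005]
}}

```text
clock: 8.88
tcp_pos: [0.5548, 0.1743, 0.2584]
orientation: [0.003, 0.106, 0.994, 0.0]
wrist_force: [4.8, 2.5, 2.3]
finger_gap: 0.0135
grip_force: 40.7
```

```bash
python3 - <<'E'
from h import *
s=env.get_state();print(s["ft_torque"],s["wrist_force"],s["orientation"],s["tcp_pos"],s["joint_pos"])
E
```

```text
[ 0.2286434  -0.49521096  0.29085455] [4.81917153 2.49719961 2.28946796] [2.57093604e-03 1.05521542e-01 9.94413606e-01 4.17116644e-04] [0.5547625  0.17425997 0.25840696] [ 1.66634916e-01  3.17640771e-01  9.87196277e-02  1.34669842e+00
 -5.79672999e-04  3.78070848e-01]
```

>>> {"fn": "move_arm", "kwargs": {
  "moves": [0,0,0,0,0.02,0,0,0,0,0.03,0,0,0,0,0.045,0,0,0,0,0.045,0,0,0.02,0,0.045,0,0,0.045,0,0.045,0,0,0.075,0,0.06,0,0,0.105,0,0.085,0,0,0.13,0,0.085,0,0,0.13,0,0.085,0,0,0.13,0,0.085,0,0,0.13,0,0.085]
}}

```text
clock: 9.88
tcp_pos: [0.5524, 0.1741, 0.3864]
orientation: [-0.0, 0.106, 0.994, -0.0]
wrist_force: [0.5, -0.4, 0.1]
finger_gap: 0.0847
grip_force: 0.0
```

```bash
python3 - <<'E'
from h import *
import pickle
c=env.read_camera("wrist");pickle.dump(c,open("w3.pkl","wb"))
t=env.read_camera("top");pickle.dump(t,open("t3.pkl","wb"))
a=cv2.resize(c["pixels"][:,:,::-1],(400,300));b=cv2.resize(t["pixels"][110:270,110:270,::-1],(600,600),interpolation=cv2.INTER_CUBIC)
cv2.imwrite("pics/t3.png",b);save(c,"w3.png")
s=env.get_state();print(s["tcp_pos"],s["orientation"])
E
```

```text
[0.55200358 0.1740951  0.3856578 ] [-1.38913852e-03  1.05697992e-01  9.94397241e-01 -3.62607205e-04]
```

View pics/w3.png

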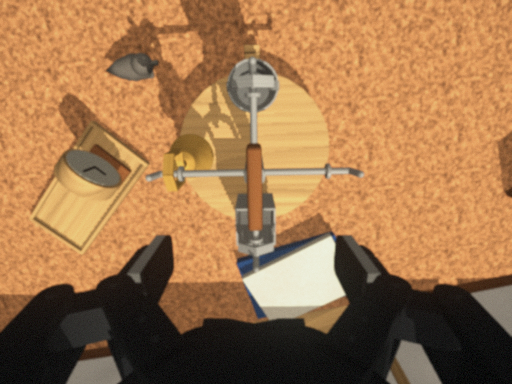

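The wrist view shows the pail at (253,85) in line with the tongue nib at (251,48), so the stand looks clicked. The bell (190,165) and the caddy (256,222) still hang, and the bird and clock are untouched. Next I'll measure the handle.

```bash
python3 - <<'E'
from h import *
import pickle
c=pickle.load(open("w3.pkl","rb"));s=np.array([-np.cos(.2133),np.sin(.2133)])
K=atz(c,[[254,144],[255,229]],.282);print("knob",K.mean(0))
T=atz(c,[[149,175],[360,172]],.227);print("tips",T.mean(0),np.linalg.norm(T[1]-T[0]),"perp yaw",np.degrees(np.arctan2(*(T[0]-T[1])[1::-1])))
print("handle ridge",atz(c,[[253,83]],.213),"handle ends",atz(c,[[229,86],[277,83]],.2))
print("nib top",atz(c,[[251,48]],.02))
for ax in ([.5515,.1735],[.5555,.175]): print("exp handle",np.array(ax)+.1*s, "exp nib",np.array(ax)+.17*s)
E
```

```text
knob [0.55219193 0.17436156 0.282     ]
tips [0.5513414  0.17449419 0.227     ] 0.23278335338669326 perp yaw -101.2647083671991
handle ridge [[0.4585556  0.19293128 0.213     ]] handle ends [[0.45504073 0.16661713 0.2       ]
 [0.46307371 0.21889804 0.2       ]]
nib top [[0.3894419  0.20398649 0.02      ]]
exp handle [0.45376623 0.19466863] exp nib [0.3853526  0.20948666]
exp handle [0.45776623 0.19616863] exp nib [0.3893526  0.21098666]
```

View pics/t3.png

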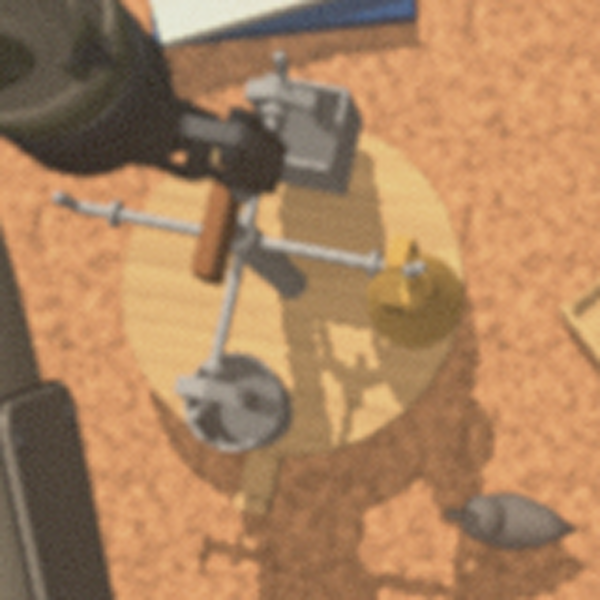

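The top view confirms the pail arm in line with the tongue at (255,490) in the crop, with the bell and caddy hanging. Now I'll move over the pail and go down.

>>> {"fn": "move_arm", "kwargs": {
  "moves": [-0.02,0.004,0,0,0.085,-0.04,0.008,0,0,0.085,-0.06,0.012,0,0,0.085,-0.08,0.016,0,0,0.085,-0.0935,0.019,0,0,0.085,-0.0935,0.019,-0.01,0,0.085,-0.0935,0.019,-0.03,0,0.085,-0.0935,0.019,-0.05,0,0.085,-0.0935,0.019,-0.07,0,0.085,-0.0935,0.019,-0.09,0,0.085,-0.0935,0.019,-0.105,0,0.085,-0.0935,0.019,-0.12,0,0.085]
}}

```text
clock: 10.98
tcp_pos: [0.4577, 0.1929, 0.2649]
orientation: [-0.002, 0.106, 0.994, -0.001]
wrist_force: [-0.7, 0.7, 0.5]
finger_gap: 0.0851
grip_force: 0.0
```

>>> {"fn": "move_arm", "kwargs": {
  "moves": [0,0,-0.015,0,0.085,0,0,-0.03,0,0.085,0,0,-0.045,0,0.085,0,0,-0.06,0,0.085,0,0,-0.075,0,0.085,0,0,-0.085,0,0.085,0,0,-0.092,0,0.085,0,0,-0.092,0,0.085]
}}

```text
clock: 11.65
tcp_pos: [0.4576, 0.1928, 0.1733]
orientation: [-0.002, 0.106, 0.994, -0.001]
wrist_force: [-0.1, -0.6, 1.1]
finger_gap: 0.0851
grip_force: 0.0
```

```bash
python3 - <<'E'
from h import *
c=env.read_camera("wrist");save(c,"w4.png")
s=env.get_state();print(s["tcp_pos"],s["wrist_force"])
E
```

```text
[0.45824717 0.19301371 0.17452438] [ 0.21634783 -0.04450292  0.14208263]
```

View pics/w4.png

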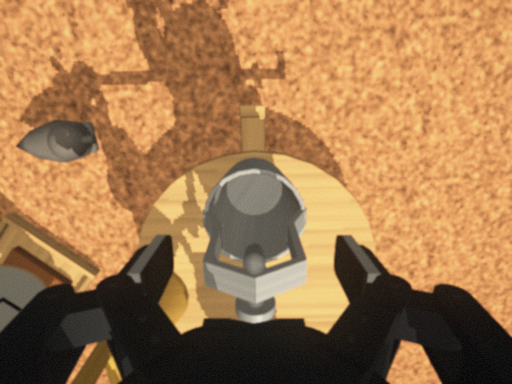

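The fingers straddle the handle evenly: handle at x 205 to 307, pads at 172 and 335. I'll close.

>>> {"fn": "move_arm", "kwargs": {
  "moves": [0,0,0,0,0.065,0,0,0,0,0.055,0,0,0,0,0.05,0,0,0,0,0.045,0,0,0,0,0.04,0,0,0,0,0.04,0,0,0,0,0.04,0,0,0,0,0.04,0,0,0,0,0.04],
  "newtons": 40
}}

```text
clock: 12.45
tcp_pos: [0.4595, 0.1932, 0.1762]
orientation: [0.001, 0.106, 0.994, 0.0]
wrist_force: [-1.4, -1.4, 5.8]
finger_gap: 0.0454
grip_force: 40.6
```

>>> {"fn": "move_arm", "kwargs": {
  "moves": [0,0,0.004,0,0.035,0,0,0.008,0,0.035,0,0,0.012,0,0.035,0,0,0.016,0,0.035,0,0,0.02,0,0.035,0,0,0.024,0,0.035,0,0,0.028,0,0.035,0,0,0.031,0,0.035,0,0,0.031,0,0.035,0,0,0.031,0,0.035]
}}

```text
clock: 13.28
tcp_pos: [0.4591, 0.1932, 0.2065]
orientation: [0.0, 0.106, 0.994, 0.0]
wrist_force: [-0.4, -0.2, -1.7]
finger_gap: 0.0454
grip_force: 41.0
```

```bash
python3 - <<'E'
from h import *
c=env.read_camera("wrist");save(c,"w5.png")
s=env.get_state();print(s["tcp_pos"],s["wrist_force"],s["finger_gap"])
E
```

```text
[0.45895348 0.19319934 0.20627856] [-0.07806004  0.61411982 -1.97963895] 0.0455779636553568
```

View pics/w5.png

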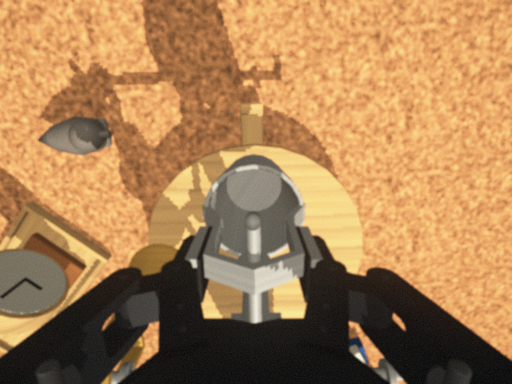

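The pail is up and the arm tip (253,220) is inside the handle opening. Now I'll slide it outward.

>>> {"fn": "move_arm", "kwargs": {
  "moves": [-0.004,0.0009,0,0,0.035,-0.01,0.0021,0,0,0.035,-0.017,0.0036,0,0,0.035,-0.024,0.0051,0,0,0.035,-0.031,0.0067,0,0,0.035,-0.038,0.0082,0,0,0.035,-0.045,0.0097,0,0,0.035,-0.053,0.0114,0,0,0.035,-0.061,0.0131,0,0,0.035,-0.069,0.0148,0,0,0.035,-0.077,0.0165,0,0,0.035,-0.08,0.0172,0,0,0.035]
}}

```text
clock: 14.33
tcp_pos: [0.3775, 0.2106, 0.2063]
orientation: [-0.0, 0.105, 0.994, -0.0]
wrist_force: [-0.9, -0.0, -1.7]
finger_gap: 0.0452
grip_force: 41.0
```

```bash
python3 - <<'E'
from h import *
import pickle
c=env.read_camera("scene");pickle.dump(c,open("s6.pkl","wb"))
cv2.imwrite("pics/s6.png",cv2.resize(c["pixels"][150:320,150:400,::-1],None,fx=3,fy=3,interpolation=cv2.INTER_CUBIC))
s=env.get_state();print(s["tcp_pos"],s["wrist_force"],s["finger_gap"],s["joint_pos"])
E
```

```text
[0.37752788 0.21060493 0.20637147] [-0.60329525  0.0029824  -1.82926152] 0.04511698835181544 [ 3.22528101e-01  5.25368595e-02 -3.56645075e-01  1.16213972e+00
  2.81635975e-04  5.33509787e-01]
```

View pics/s6.png

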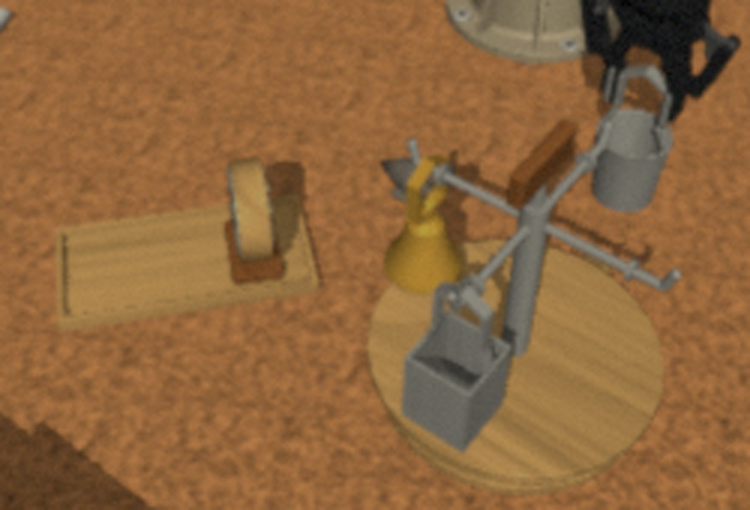

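The scene view shows the pail free of the arm (crop 632,160), with the caddy and bell hanging and the tray's free end on the left. Next I'll raise the pail and check the tray position with this view.

>>> {"fn": "move_arm", "kwargs": {
  "moves": [0,0,0.008,0,0.035,0,0,0.02,0,0.035,0,0,0.034,0,0.035,0,0,0.048,0,0.035,0,0,0.062,0,0.035,0,0,0.076,0,0.035,0,0,0.09,0,0.035,0,0,0.1,0,0.035,0,0,0.107,0,0.035,0,0,0.11,0,0.035]
}}

```text
clock: 15.22
tcp_pos: [0.3796, 0.2105, 0.3175]
orientation: [0.001, 0.106, 0.994, 0.0]
wrist_force: [0.7, 0.4, -1.4]
finger_gap: 0.0453
grip_force: 41.2
```

```bash
python3 - <<'E'
from h import *
import pickle
c=pickle.load(open("s6.pkl","rb"))
C=atz(c,np.array([[58,232],[63,327],[318,287],[303,203]])/3+[150,150],[.014,.01,.01,.014]);print(C,C.mean(0))
d=(C[0]+C[1]-C[2]-C[3])/2;d/=np.linalg.norm(d);print(C.mean(0)+.06*d)
print(env.get_state()["tcp_pos"])
E
```

```text
[[ 0.60115877 -0.2932055   0.014     ]
 [ 0.69592509 -0.21692938  0.01      ]
 [ 0.54484644 -0.02509465  0.01      ]
 [ 0.4534094  -0.09000469  0.014     ]] [ 0.57383493 -0.15630855  0.012     ]
[ 0.61003241 -0.2041598   0.012     ]
[0.37963738 0.21048441 0.31751057]
```

>>> {"fn": "move_arm", "kwargs": {
  "moves": [0,-0.01,0,0,0.035,0,-0.025,0,0,0.035,0.002,-0.045,0,0,0.035,0.004,-0.065,0,0,0.035,0.006,-0.085,0,0,0.035,0.01,-0.107,0,0,0.035,0.015,-0.129,0,0,0.035,0.02,-0.151,0,0,0.035,0.026,-0.173,0,0,0.035,0.033,-0.195,0,0,0.035,0.04,-0.217,0,0,0.035,0.048,-0.239,0,0,0.035]
}}

```text
clock: 16.22
tcp_pos: [0.4263, -0.0302, 0.3156]
orientation: [-0.001, 0.106, 0.994, 0.0]
wrist_force: [0.4, 0.7, -1.1]
finger_gap: 0.0457
grip_force: 41.4
```

>>> {"fn": "move_arm", "kwargs": {
  "moves": [0.012,-0.018,0,0,0.035,0.027,-0.036,0,0,0.035,0.043,-0.054,0,0,0.035,0.06,-0.072,0,0,0.035,0.077,-0.09,0,0,0.035,0.094,-0.106,0,0,0.035,0.111,-0.122,0,0,0.035,0.128,-0.138,0,0,0.035,0.145,-0.152,0,0,0.035,0.16,-0.165,0,0,0.035,0.172,-0.176,0,0,0.035,0.179,-0.1824,0,0,0.035]
}}

```text
clock: 17.22
tcp_pos: [0.6064, -0.213, 0.3143]
orientation: [-0.001, 0.106, 0.994, 0.0]
wrist_force: [0.3, 0.3, -1.3]
finger_gap: 0.0451
grip_force: 41.4
```

>>> {"fn": "move_arm", "kwargs": {
  "moves": [0,0,-0.008,0,0.035,0,0,-0.022,0,0.035,0,0,-0.038,0,0.035,0,0,-0.054,0,0.035,0,0,-0.07,0,0.035,0,0,-0.086,0,0.035,0,0,-0.102,0,0.035,0,0,-0.118,0,0.035,0,0,-0.132,0,0.035,0,0,-0.143,0,0.035,0,0,-0.15,0,0.035,0,0,-0.15,0,0.035]
}}

```text
clock: 18.22
tcp_pos: [0.6044, -0.2104, 0.1641]
orientation: [-0.002, 0.106, 0.994, 0.001]
wrist_force: [0.4, 0.3, -1.7]
finger_gap: 0.0452
grip_force: 41.4
```

```bash
python3 - <<'E'
from h import *
import pickle
c=env.read_camera("wrist");pickle.dump(c,open("w7.pkl","wb"));t=env.read_camera("top");pickle.dump(t,open("t7.pkl","wb"))
s=env.get_state();print(s["tcp_pos"],s["wrist_force"],s["finger_gap"],s["orientation"])
E
```

```text
[ 0.60578513 -0.21098993  0.1664168 ] [-0.39836584  0.31797583 -1.70435867] 0.04561246824783085 [-8.48388399e-05  1.05695091e-01  9.94398581e-01  5.73519741e-05]
```

>>> {"fn": "move_arm", "kwargs": {
  "moves": [0,0,-0.005,0,0.035,0,0,-0.012,0,0.035,0,0,-0.019,0,0.035,0,0,-0.026,0,0.035,0,0,-0.032,0,0.035,0,0,-0.037,0,0.035,0,0,-0.041,0,0.035,0,0,-0.044,0,0.035,0,0,-0.044,0,0.035,0,0,-0.044,0,0.035]
}}

```text
clock: 19.15
tcp_pos: [0.606, -0.211, 0.1222]
orientation: [-0.0, 0.106, 0.994, 0.0]
wrist_force: [0.1, -0.2, -1.5]
finger_gap: 0.045
grip_force: 41.4
```

>>> {"fn": "move_arm", "kwargs": {
  "moves": [0,0,-0.0005,0,0.035,0,0,-0.001,0,0.035,0,0,-0.0015,0,0.035,0,0,-0.002,0,0.035,0,0,-0.0025,0,0.035,0,0,-0.003,0,0.035,0,0,-0.0035,0,0.035,0,0,-0.004,0,0.035,0,0,-0.004,0,0.035]
}}

```text
clock: 19.9
tcp_pos: [0.6059, -0.211, 0.1182]
orientation: [-0.0, 0.106, 0.994, 0.0]
wrist_force: [-0.1, -0.1, -1.7]
finger_gap: 0.0455
grip_force: 41.4
```

>>> {"fn": "move_arm", "kwargs": {
  "moves": [0,0,-0.0005,0,0.035,0,0,-0.001,0,0.035,0,0,-0.0015,0,0.035,0,0,-0.002,0,0.035,0,0,-0.0022,0,0.035,0,0,-0.0022,0,0.035]
}}

```text
clock: 20.4
tcp_pos: [0.6062, -0.211, 0.1175]
orientation: [0.001, 0.106, 0.994, -0.0]
wrist_force: [-0.7, 1.9, 7.1]
finger_gap: 0.0454
grip_force: 42.3
```

Contact came at the expected height. I'll unload a little, open the fingers slowly and go straight up.

>>> {"fn": "move_arm", "kwargs": {
  "moves": [0,0,0.001,0,0.035,0,0,0.001,0,0.046,0,0,0.001,0,0.048,0,0,0.001,0,0.052,0,0,0.001,0,0.058,0,0,0.001,0,0.066,0,0,0.001,0,0.075,0,0,0.001,0,0.085,0,0,0.001,0,0.085,0,0,0.001,0,0.085]
}}

```text
clock: 21.23
tcp_pos: [0.606, -0.211, 0.1171]
orientation: [0.0, 0.106, 0.994, 0.0]
wrist_force: [-0.5, -0.3, -0.3]
finger_gap: 0.0851
grip_force: 0.0
```

>>> {"fn": "move_arm", "kwargs": {
  "moves": [0,0,0.008,0,0.085,0,0,0.02,0,0.085,0,0,0.035,0,0.085,0,0,0.05,0,0.085,0,0,0.07,0,0.085,0,0,0.09,0,0.085,0,0,0.11,0,0.085,0,0,0.13,0,0.085,0,0,0.15,0,0.085,0,0,0.17,0,0.085,0,0,0.18,0,0.085,0,0,0.18,0,0.085]
}}

```text
clock: 22.23
tcp_pos: [0.607, -0.2115, 0.301]
orientation: [0.003, 0.106, 0.994, -0.001]
wrist_force: [0.5, 0.1, 0.5]
finger_gap: 0.0851
grip_force: 0.0
```

```bash
python3 - <<'E'
from h import *
import pickle
s=env.get_state();print(s["clock"],s["tcp_pos"],s["wrist_force"])
# check without viewing: image differences, then positions of changed regions
S0=pickle.load(open("s6.pkl","rb"));S=env.read_camera("scene")
d=cv2.absdiff(S0["pixels"],S["pixels"]).max(2)
m=cv2.morphologyEx((d>35).astype(np.uint8),cv2.MORPH_CLOSE,np.ones((3,3)));m=cv2.morphologyEx(m,cv2.MORPH_OPEN,np.ones((3,3)))
n,l,st,ce=cv2.connectedComponentsWithStats(m);print(st[1:][st[1:,4]>15])
P=[]
for z,r in((.006,.028),(.081,.034)):
    a=np.linspace(0,2*np.pi,9)[:-1];P+=[[.606+r*np.cos(t),-.211+r*np.sin(t),z] for t in a]
u=proj(S,P);print("expected pail bbox",u.min(0),u.max(0),"handle top",proj(S,[[.606,-.211,.156]]))
x0,y0=(u.min(0)-6).astype(int);x1,y1=(u.max(0)+6).astype(int)
h=cv2.cvtColor(S["pixels"],cv2.COLOR_RGB2HSV)[...,1]
g=(h<70)
print("grey bbox",[(v.min(),v.max()) for v in np.where(g[y0-40:y1,x0:x1])],"offset",x0,y0-40)
for r in range(y0-30,y1,2):print(r,''.join('#' if v else '.' for v in g[r,x0-6:x1+6]))
E
```

```text
22.2333 [ 0.60699124 -0.21145897  0.30103518] [0.5295558  0.12199237 0.50627897]
[[ 122    0   20   20  267]
 [ 158    0    8    2   16]
 [ 334    0   50   72 1491]
 [ 381    0   58  100 2656]
 [ 124    2   74  164 4885]
 [ 362   51   35   29  320]
 [ 381   54    5    4   17]
 [ 340   78   22   34  505]
 [ 381   83   13   21  158]
 [ 218   87  106   92 2411]
 [ 372   89   11   10   66]
 [ 331  112   14   12   82]
 [ 405  113    5    7   26]
 [ 380  115    4    8   28]
 [ 367  117    6    5   26]
 [ 388  118    6    6   26]
 [ 390  121   14   20  134]
 [ 343  125   54   96 2939]
 [ 178  202   35   44  952]]
expected pail bbox [175.92159264 213.63900949] [200.41968484 246.05285232] handle top [[184.2385772  202.27009469]]
grey bbox [(np.int64(35), np.int64(78)), (np.int64(9), np.int64(31))] offset 169 167
177 .................................................
179 .................................................
181 .................................................
183 .................................................
185 .................................................
187 ...........
[... 1066 characters left out ...]
27 ................######################...........
229 .................#####################...........
231 .................#####################...........
233 ..................####################...........
235 ...................###################...........
237 ...................###################...........
239 ....................##################...........
241 .....................################............
243 ......................#############..............
245 ............................##...................
247 .................................................
249 .................................................
251 .................................................
```

The pail stands upright in the tray where expected, and nothing changed around the stand, bell, caddy or clock.

```bash
python3 -c "
from workcell import env
print(env.hand_in())"
```

```text
the job is handed in; nothing more can be done
None
```

I turned the stand into its stop over the tongue, set the pail upright and gently in the tray's empty end, left the caddy, bell, clock and bird undisturbed, and handed the job in at about 22 s; the hand-in call gave no verdict.

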